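# Unlock the transit case and dock the scan head

## Task

Pull the retaining pin out of the hasp staple and lay it in the steel tray, swing the hasp right back off the lid, and lift the lid off and lay it flat, handle up, in the middle of the rubber mat. Then take the scan head out of the case, stand it upright on the bench and let go of it to change your grip, and set it fully home in the dock, leaving the other things on the bench where they are.

Things in the scene. Friction and masses are not known exactly. Their poses are not given: they have to be found in the camera images.
- case: grey plastic transit case, fixed, 130 (x) x 156 (y) x 60 high, walls 7, floor 8 thick, open-topped under its lid. Origin: centre of its underside; -x is its front, where the hasp is hinged.
- case_pocket (a point): point on the case's inner floor at its centre, 8 above the bench, axes as the case. Two rubber liner blocks, tops 52 above the bench, fill the case on the +x and -x sides of the scan head, 3 from its broad sides and 56 long (y). Beyond the head's two ends (+y, -y) are finger wells 43 long, 116 wide, open to the floor: in the case the head can be gripped only by its ends.
- hasp_hinge (a point): middle of the hasp's hinge (fixed on the case's front edge, axes as the case): 78 above the bench, 74 in front (-x) and 54 to the -y side of the case centre. The hinge axis runs along the case's y.
- hasp (a joint): hasp angle: 0 = closed, flat over the lid with the staple through its slot; grows as it swings up and over to the case's front (-x) until its stop at 2.5, where it leans outwards. Hardly any friction: past 1.5 it falls open by its weight, below that it falls shut. Swung right back is past 1.9.
- hasp_bar (a point): centre of the steel cross-bar at the hasp's free end: round, 14 diameter, 34 long along the hinge axis (y), flat ends. Closed, it lies 92 behind (+x) and 20 above the hinge, 30 above the lid's top. Gripped by its two ends (fingers closing along y) it pivots in the grip as it swings. The strap is 26 wide, 4 thick.
- lid_handle (a point): centre of the bar handle on the middle of the lid: black, 70 (x) x 12 (y) x 12, top 34 above the lid's top, 22 free beneath. 96 above the bench with the lid on the case, 45 with it on the mat (42 above the lid's lowest edge).
- lid: aluminium lift-off lid, loose, 0.3 kg, plate 134 (x) x 160 (y) x 8, lying on the case rim, 6 deep ribs below it inside the rim (4 play). Origin: middle, at the ribs' underside. Axes as the case's while closed. A U staple 27 high stands on it 19 in front (-x) and 54 to the -y side of its middle, legs spaced along x, through the hasp's slot.
- pin_grip (a point): centre of the pin's dark square grip, 14 (x) x 32 (y) x 16 high. A round shank, 7 diameter, runs from it 48 to +y (tip 64 from this point), loosely through the staple along the case's y, on top of the hasp; staple middle 35 away. The grip is on the case's -y side, centre 15.5 above the lid's top, 10 outside its edge. Pulled along -y 40 or more, it is free.
- tray: dark steel open tray for the pin, fixed, 120 (x) x 100 (y), 22 high, walls and floor 4 thick. Origin: centre of its underside. It stands far left or far right; a grey box, 55 high, with a black knob stands on the other side.
- mat: black rubber mat for the lid, fixed, 170 (x) x 190 (y), 3 thick. Origin: centre of its underside. Left or right of the robot, opposite the dock.
- head_center (a point): centre (half-way up) of the scan head, a loose black block, 36 (x) x 56 (y) x 46 high, 0.25 kg, flat top with a round lens window. 23 above what it stands on; at first it stands upright on the case's floor, hidden under the lid, its length along the case's y. Either end may go either way round.
- dock: aluminium dock, fixed: base 100 (x) x 110 (y) x 12. The head stands on it at its centre, length along the dock's y. Two walls, 42 above the base, 3 from the head's ends, so it goes in only when gripped by its broad sides (fingers closing along the dock's x); lips 5 high stand 3 from the broad sides. Origin: centre of its underside.
- screwdriver: loose screwdriver, 150 long, lying on the bench near the robot; leave alone
- bottle: loose wash bottle, 56 diameter, 150 tall, behind the case; leave alone
- tin: loose aluminium sample tin, 30 diameter, 22 tall, left of the case; leave alone
- mouse: loose computer mouse, 100 x 60 x 31, behind the case, to its right; leave alone
There are look-alikes about, which are no part of the job. Leave any orange look-alike of the lid alone. Leave any yellow look-alike of the tray alone.

How it is judged:
By the outcome, as a careful person would: the job done as asked, in the order asked, and still so for the second after the job is handed in, with the robot touching nothing.
It also fails if it takes over 72 s, if anything falls off the work surface, if the arm or the gripper's body presses on something with over 40 N, if the wrist force passes 120 N, or if a joint passes its speed limit or range.

## Robot

A 6-joint arm with a two-finger parallel gripper is mounted at the origin on the work surface. World frame = base frame: x ahead of the robot, y to its left, z up, the work surface at z = 0. Lengths are in m, angles in rad, forces in N, time in s.
With the tool pointing down it reaches from about 0.275 to 0.75 m from the base axis. Payload 10.2 kg.
Tool frame: the origin (TCP) lies at the very end of the fingers, on their centre line; the grasp point (between the pads) lies 19 mm behind it; z points along the fingers, y is the direction in which the jaws open and shut (so a half turn about z gives the same grasp; the last joint's range is limited). The gripper opens to 85 mm and grips with 20 to 120 N. Pads are 22 mm wide; open, the fingers measure 114 mm over their backs; the gripper's body (76 mm by 85 mm) begins 54 mm behind the grasp point. The pads swing forward as they close: fully open they stand 13 mm farther back than shut.
Start: joints at [-1.542, 0.313, 1.498, -0, 1.331, -0.223], TCP at [0.131, -0.508, 0.231] pointing down, gripper open.
Joint ranges: [-2.94, 2.94], [-0.97, 2.17], [0.19, 2.56], [-1.23, 4.37], [0.02, 3.11], [-2.88, 2.88]. Speed limits (rad/s): [2.39, 2.39, 3.01, 3.14, 3.14, 3.14].

## Interface

Orientations are given as a rotation vector (axis times angle).
In Python, from rig import status, grab_frame, calibration, job, trace gives the robot as it stands.
- The arm moves only by the tool drive_tool, never from a script. Its argument "rows" is a list of rows, each a list of 7 numbers: the turn, a rotation vector about the tool's x, y, z in rad, then the shift along the tool's x, y, z in cm, then the finger opening in cm, from 0 to 8.54. In form: [[ax, ay, az, dx, dy, dz, fingers], ...]. A call has 1 to 20 rows; each row shifts and turns the commanded pose from where the row before left it, along the tool's axes as they then stand; what a row does not reach is not made up. A row lasts 1/12 s, in which the tool goes at most 41.7 mm and 7.16 degrees, less where a joint would pass 70% of its speed; a pose out of reach is approached as far as the arm can. A call is refused whole if a number of a shift passes 4.17 or a number of a turn 0.125, either way. A call with a gripper value outside its range is refused whole. The fingers move at their own pace and stop on an object; "squeeze" is the grip in N (left out, the last holds). Time passes only in rows, so rows that do not move let the fingers close. It gives the time, the measured TCP pose, the force and the opening at its end, in the units of the state.
- status.get_obs(): the state, without advancing time (a new reading comes with each control period).
- grab_frame(name): name is "side" or "top" or "wrist"; returns the picture (400x640x3 uint8, red, green, blue); there is no depth.
- calibration(name): a dict with "K" (3x3 intrinsics, pixels), "k1" (the pictures are not rectified: a ray, as slopes to the right and down, at radius r is drawn at 1 + k1 r^2 times it, then the intrinsics apply), "R" (3x3) and "t" (3): a world point X has camera coordinates R X + t; the wrist camera has in their place "hand_eye" (4x4, takes a point from camera to tool coordinates, whose origin is the TCP and whose axes are the flange's). Camera axes: x right, y down, z forward; pixel columns grow to the right and rows downward; lengths in m; the calibration is good to about 2 mm. A picture is of the moment at which its call begins: read the wrist's pose just before it. calibration takes no time and is no camera call.
- job.close_job(): hands the job in, once; it reports no verdict.
Trained networks look in the newest picture that a camera, given by its name, has taken for a name from the list of things; names that differ only in an ending like _2 or _b are one class to them, and where a whole thing is asked for, a point or a joint stands for the part that bears it (a point fixed in the world has none). Each returns a list of dicts, best first, with "conf" (0 to 1); they miss things now and then, are a little off and sometimes report something else, mostly with a low value. They report only what shows in the picture. A call takes as long as a camera call. They do not tell look-alikes from the thing itself.
- trace(label, camera): "region" (400x640 bool, what is visible of it) and "box" ([left, top, right, bottom] in pixels, round what is visible of it).
The state is a dict: "clock": time; "joint_positions": joint angles; "qvel": joint speeds; "effort": joint torques, N m; "tool_pos": TCP position; "orientation": TCP orientation; "wrist_force": force on the tool from outside, world axes, zero at the start; "ft_torque": the same for the moment, N m; "finger_gap": opening from 0.0 (shut) to 1.0 (fully open).
Only numpy, scipy, OpenCV 4.12 (cv2) and the standard library are available. Lean on these libraries where they do the work, as an engineer would, in place of code of your own. Each camera call takes 0.05 s, during which the arm holds its last target. There are 200 camera calls.

## Working session

There is one attempt and no reset: what is moved stays moved. The work goes in short steps, Python scripts to look and compute and a tool call to move; the robot and the scene stay as the last step left them, time stands still between calls to the robot, and variables do not carry over. Pictures are saved under pics/ and viewed, about 8 in all and at most 12, crops included, and the job is handed in when it is done.

Besides the shell and the picture viewer there is one more tool, called after "Emit:" as name(argument=value, ...) on one line, values as JSON. drive_tool: Moves the arm, as the interface text tells. Its arguments: {"type":"object","properties":{"rows":{"type":"array"},"squeeze":{"type":"number"}},"required":["rows"]}

```bash
ls; mkdir -p pics; python3 - <<'E'
from rig import status, grab_frame, calibration
import cv2, numpy as np
o=status.get_obs(); print({k:np.round(v,3) for k,v in o.items()})
for n in ["side","top"]:
    c=calibration(n); print(n,c)
    cv2.imwrite(f"pics/{n}0.png",grab_frame(n)[:,:,::-1])
print(calibration("wrist"))
E
```

```text
pics
{'clock': np.float64(0.0), 'joint_positions': array([-1.542,  0.313,  1.498, -0.   ,  1.331, -0.223]), 'qvel': array([ 0.001,  0.   ,  0.001, -0.001, -0.001, -0.001]), 'effort': array([ 1.0000e-03, -4.1227e+01, -2.5974e+01, -0.0000e+00,  4.0000e-03,
       -0.0000e+00]), 'tool_pos': array([ 0.131, -0.508,  0.231]), 'orientation': array([-3.115, -0.394, -0.   ]), 'wrist_force': array([ 0.176,  0.668, -0.052]), 'ft_torque': array([-0.026, -0.026,  0.005]), 'finger_gap': np.float64(1.002)}
side {'K': array([[477.67571056,   0.        , 309.21615591],
       [  0.        , 477.67571056, 206.12136538],
       [  0.        ,   0.        ,   1.        ]]), 'k1': -0.021182348930690854, 'R': array([[-0.99655812, -0.08033373,  0.02045496],
       [-0.07080504,  0.69654849, -0.7140076 ],
       [ 0.04311102, -0.71299838, -0.69983908]]), 't': array([0.51008509, 0.10798596, 1.7805631 ])}
top {'K': array([[421.09434822,   0.        , 316.08998424],
       [  0.        , 421.09434822, 202.63016532],
       [  0.        ,   0.        ,   1.        ]]), 'k1': -0.046271298989101005, 'R': array([[-0.00924848, -0.99993988, -0.00589153],
       [-0.98475564,  0.01013115, -0.1736482 ],
       [ 0.17369745,  0.00419574, -0.98479013]]), 't': array([-0.02476189,  0.51932082,  1.29141621])}
{'K': array([[308.17025154,   0.        , 317.51784172],
       [  0.        , 308.17025154, 192.88672862],
       [  0.        ,   0.        ,   1.        ]]), 'k1': -0.011959496330059327, 'hand_eye': array([[ 3.93911794e-04, -9.47268476e-01, -3.20440756e-01,
         8.18140783e-02],
       [ 9.99999835e-01,  5.07336105e-04, -2.70476739e-04,
        -1.00196384e-03],
       [ 4.18785253e-04, -3.20440597e-01,  9.47268520e-01,
        -1.42838660e-01],
       [ 0.00000000e+00,  0.00000000e+00,  0.00000000e+00,
         1.00000000e+00]])}
```

View pics/top0.png

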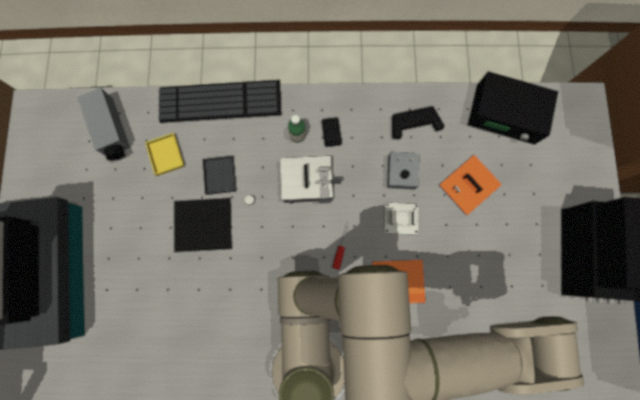

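View pics/side0.png

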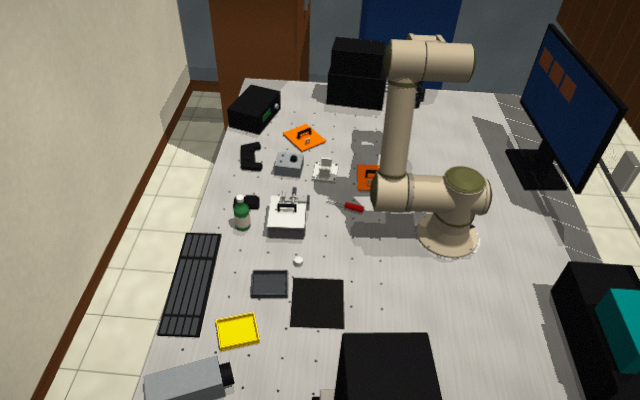

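Top view: case at (306,178) with hasp and pin on its right (-y). The dark steel tray is at (219,174), against the yellow look-alike at (165,155), so the dark one is meant. The mat is at (203,224) and the dock at (402,218). The orange lids at (470,185) and (400,280) are look-alikes; the bright lid on the case is the one meant. Now I'll measure.

```bash
cat > h.py <<'E'
from rig import status, grab_frame, calibration, job, trace
import cv2, numpy as np
from scipy.spatial.transform import Rotation as Ro
def cam(n, o=None):
    c=calibration(n)
    if n=="wrist":
        o=o or status.get_obs()
        T=np.eye(4); T[:3,:3]=Ro.from_rotvec(o["orientation"]).as_matrix(); T[:3,3]=o["tool_pos"]
        M=np.linalg.inv(T@c["hand_eye"]); R,t=M[:3,:3],M[:3,3]
    else: R,t=np.array(c["R"]),np.array(c["t"])
    return c["K"],np.array([c["k1"],0,0,0.]),R,t
def px2w(C,uv,z):
    K,d,R,t=C
    uv=np.asarray(uv,float).reshape(-1,1,2)
    n=cv2.undistortPoints(uv,K,d)[:,0]
    D=np.c_[n,np.ones(len(n))]@R; c=-R.T@t
    s=(z-c[2])/D[:,2]
    return c+D*s[:,None]
def w2px(C,X):
    K,d,R,t=C
    return cv2.projectPoints(np.asarray(X,float).reshape(-1,1,3),cv2.Rodrigues(R)[0],t,K,d)[0][:,0]
def snap(n):
    o=status.get_obs(); im=grab_frame(n); return cam(n,o),im
def rect(C,region,z):
    c=max(cv2.findContours(region.astype(np.uint8),cv2.RETR_EXTERNAL,cv2.CHAIN_APPROX_NONE)[0],key=cv2.contourArea)
    w=px2w(C,c[:,0],z)[:,:2]
    (cx,cy),(a,b),ang=cv2.minAreaRect((w*1000).astype(np.float32))
    return np.round([cx,cy,a,b,ang],1)
def st():
    o=status.get_obs(); print("t",round(float(o["clock"]),2),"p",np.round(o["tool_pos"],4),"F",np.round(o["wrist_force"],1),"gap",round(float(o["finger_gap"]),3)); print(np.round(Ro.from_rotvec(o["orientation"]).as_matrix(),3).tolist(), np.round(o["joint_positions"],2))
E
python3 - <<'E'
from h import *
C,im=snap("top")
for l,z in [("tray",.022),("mat",.003),("dock",.012),("lid",.062),("case",.06),("lid_handle",.102),("pin_grip",.0775),("hasp",.09),("tin",.022)]:
    for r in trace(l,"top")[:3]:
        print(l,round(r["conf"],2),np.round(r["box"]),rect(C,r["region"],z))
E
```

```text
tray 0.81 [204. 155. 235. 193.] [620.7 289.5 124.8 103.9   6.1]
tray 0.74 [147. 137. 183. 175.] [692.6 473.6 128.8 104.6  19.6]
mat 0.68 [173. 196. 231. 252.] [458.7 343.1 170.5 191.9   2.8]
dock 0.58 [383. 202. 418. 231.] [ 471.2 -302.6  106.7  101.    87.1]
lid 0.82 [374. 259. 424. 304.] [ 270.4 -280.1  150.9  129.1   89.3]
lid 0.78 [279. 154. 334. 199.] [597.9   4.5 152.6 133.4  89.4]
lid 0.66 [440. 157. 501. 210.] [ 570.4 -519.2  130.   157.7   39.3]
case 0.83 [288. 166. 329. 203.] [534.1  -6.5  50.6 131.8   9. ]
lid_handle 0.73 [441. 156. 500. 215.] [ 564.6 -503.8  130.1  153.4   40.3]
lid_handle 0.72 [373. 262. 426. 305.] [ 271.  -271.8  150.5  125.1   89.3]
lid_handle 0.67 [281. 155. 330. 200.] [ 5.898e+02 -4.000e-01  1.333e+02  1.586e+02  2.200e+00]
pin_grip 0.29 [332. 239. 343. 267.] [349.3 -98.1  23.5  80.6  74.8]
hasp 0.62 [318. 166. 327. 196.] [602.8 -55.5  31.1  41.5  89.4]
tin 0.53 [243. 196. 253. 205.] [535.7 186.1  30.   29.3   0.9]
```

Emit:
drive_tool(rows=[[0,0,-0.061,3.37,0.3,0.15,8.5],[0,0,-0.061,3.37,0.3,0.15,8.5],[0,0,-0.061,3.37,0.3,0.15,8.5],[0,0,-0.061,3.37,0.3,0.15,8.5],[0,0,-0.061,3.37,0.3,0.15,8.5],[0,0,-0.061,3.37,0.3,0.15,8.5],[0,0,-0.061,3.37,0.3,0.15,8.5],[0,0,-0.061,3.37,0.3,0.15,8.5],[0,0,-0.061,3.37,0.3,0.15,8.5],[0,0,-0.061,3.37,0.3,0.15,8.5],[0,0,-0.061,3.37,0.3,0.15,8.5],[0,0,-0.061,3.37,0.3,0.15,8.5],[0,0,-0.061,3.37,0.3,0.15,8.5],[0,0,-0.061,3.37,0.3,0.15,8.5],[0,0,-0.061,3.37,0.3,0.15,8.5],[0,0,-0.061,3.37,0.3,0.15,8.5],[0,0,-0.061,3.37,0.3,0.15,8.5],[0,0,-0.08,3.37,0.3,0.15,8.5],[0,0,-0.1,2,0.3,0.15,8.5],[0,0,-0.1,0,0,0,8.5]])

```text
clock: 2.27
tool_pos: [0.5883, -0.1208, 0.2024]
orientation: [-2.213, -2.229, -0.001]
wrist_force: [0.5, -0.2, -0.7]
finger_gap: 0.998
```

```bash
python3 - <<'E'
from h import *
st()
C,im=snap("wrist"); cv2.imwrite("pics/w1.png",im[:,:,::-1])
for l,z in [("lid",.068),("lid_handle",.102),("pin_grip",.0915),("hasp_bar",.105)]:
    for r in trace(l,"wrist")[:2]:
        print(l,round(r["conf"],2),np.round(r["box"]),rect(C,r["region"],z))
E
```

```text
t 2.27 p [ 0.5883 -0.1208  0.2024] F [ 0.5 -0.2 -0.7] gap 0.998
[[-0.007, 1.0, -0.0], [1.0, 0.007, 0.001], [0.001, -0.0, -1.0]] [-0.4   0.5   1.3   0.    1.34 -0.41]
lid 0.72 [  0. 230. 131. 337.] [ 319.5 -242.7  121.7  136.8    0.8]
lid 0.61 [245.   0. 412. 138.] [ 5.974e+02 -2.170e+01  1.366e+02  1.023e+02  5.000e-01]
lid_handle 0.62 [  2. 232. 133. 341.] [ 351.8 -217.6  108.3  119.2    1.6]
lid_handle 0.56 [245.   2. 415. 136.] [ 5.961e+02 -2.400e+01  1.193e+02  9.050e+01  5.000e-01]
pin_grip 0.75 [300.  70. 318. 170.] [579.1 -78.2  13.9  49.6   3.2]
hasp_bar 0.66 [246.  86. 366. 127.] [601.7 -51.3  38.9  33.    2.6]
```

View pics/w1.png

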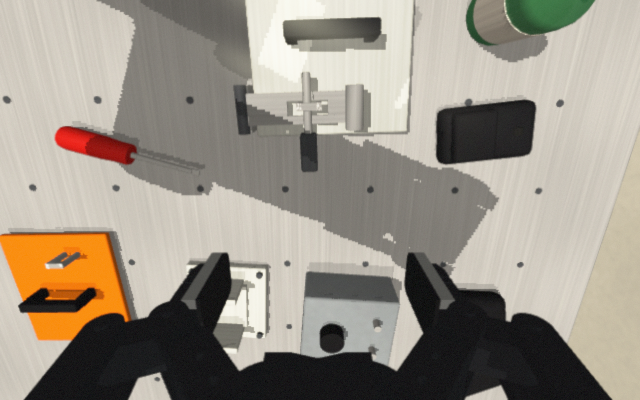

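Wrist view: the pin grip is the dark block at (309,152), its shank runs up to (308,74), the hasp bar is at (355,107) and the handle at (332,30). All of it sits on the bright lid.

```bash
python3 - <<'E'
from h import *
C=cam("wrist")
im=cv2.imread("pics/w1.png")
cv2.imwrite("pics/w1c.png",cv2.resize(im[0:190,220:420],None,fx=4,fy=4,interpolation=cv2.INTER_CUBIC)[:600])
for n,p,z in [("grip top far/near", [(309,135),(309,161)],.0915),("grip bottom",[(309,171)],.0755),("lid corners",[(252,135),(410,132)],.068),("bar",[(355,84),(355,130)],.100),("handle",[(285,20),(380,20)],.102),("shank tip",[(306,74)],.0835)]:
    print(n,np.round(px2w(C,p,z)*1000,1).tolist())
E
```

```text
grip top far/near [[579.6, -77.9, 91.5], [579.3, -99.6, 91.5]]
grip bottom [[578.7, -112.5, 75.5]]
lid corners [[527.9, -80.9, 68.0], [669.1, -79.0, 68.0]]
bar [[615.0, -38.7, 100.0], [616.1, -73.0, 100.0]]
handle [[564.1, 4.1, 102.0], [631.0, 3.8, 102.0]]
shank tip [[577.7, -30.8, 83.5]]
```

View pics/w1c.png

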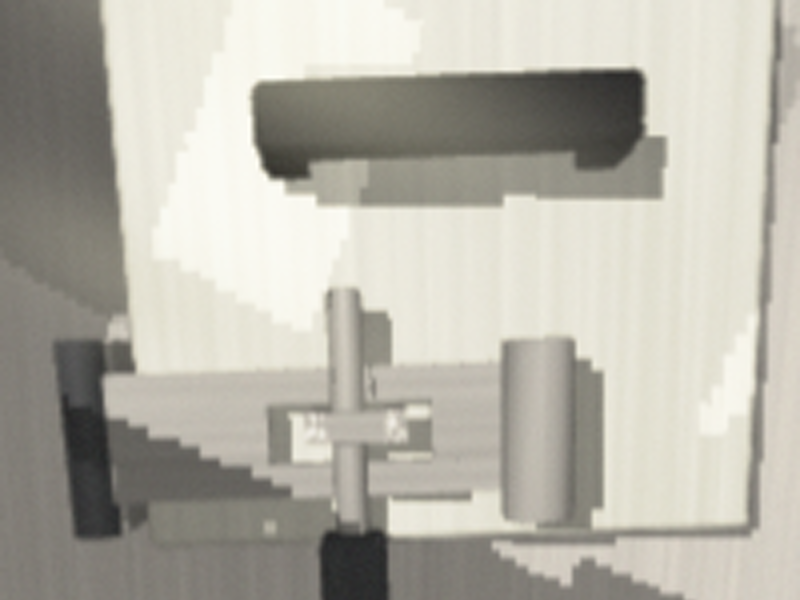

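Emit:
drive_tool(rows=[[0,0,-0.008,1.0,-0.4,3,4],[0,0,0,1,-0.4,3,4],[0,0,0,0.5,-0.1,3,4],[0,0,0,0,0,2.2,4],[0,0,0,0,0,1,4],[0,0,0,0,0,1,4],[0,0,0,0,0,0,4]])

```text
clock: 3.1
tool_pos: [0.5779, -0.1002, 0.0698]
orientation: [-2.216, -2.225, 0.001]
wrist_force: [0.7, 1.0, 0.4]
finger_gap: 0.469
```

Emit:
drive_tool(rows=[[0,0,0,0,0,0,0.5],[0,0,0,0,0,0,0.5],[0,0,0,0,0,0,0.5],[0,0,0,0,0,0,0.5],[0,0,0,0,0,0,0.5],[0,0,0,0,0,0,0.5]], squeeze=50)

```text
clock: 3.6
tool_pos: [0.5789, -0.1001, 0.0717]
orientation: [2.214, 2.226, 0.001]
wrist_force: [-0.1, -3.1, 4.1]
finger_gap: 0.151
```

Emit:
drive_tool(rows=[[0,0,0,-0.6,0,0,0.5],[0,0,0,-1,0,0,0.5],[0,0,0,-1,0,0,0.5],[0,0,0,-1,0,0,0.5],[0,0,0,-1,0,0,0.5],[0,0,0,-1,0,0,0.5],[0,0,0,-1,0,0,0.5],[0,0,0,0,0,0,0.5]])

```text
clock: 4.27
tool_pos: [0.5785, -0.168, 0.0704]
orientation: [2.217, 2.226, -0.001]
wrist_force: [-0.6, 0.0, -0.4]
finger_gap: 0.148
```

```bash
python3 - <<'E'
from h import *
st()
C,im=snap("wrist"); cv2.imwrite("pics/w2.png",im[:,:,::-1])
E
```

```text
t 4.27 p [ 0.5785 -0.168   0.0704] F [-0.6  0.  -0.4] gap 0.148
[[-0.004, 1.0, -0.0], [1.0, 0.004, -0.001], [-0.001, -0.0, -1.0]] [-0.48  0.64  1.44 -0.    1.06 -0.48]
```

View pics/w2.png

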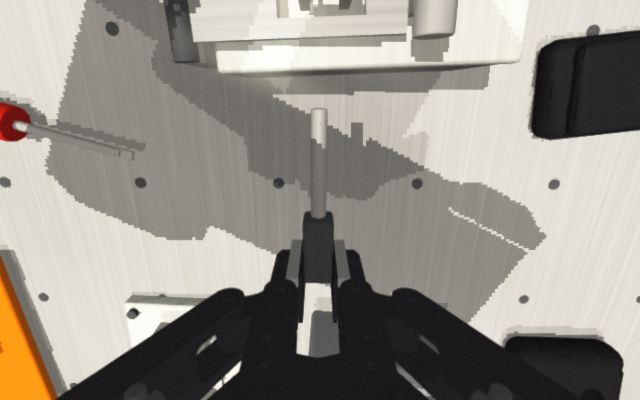

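The pin is free and held straight: grip at (318,245), tip at (318,108). Now carrying it to the dark tray.

Emit:
drive_tool(rows=[[0,0,0,0,0,-3.5,0.5],[0,0,0,0,0,-3.5,0.5],[0,0,0,2,0,-3,0.5],[0,0,0,4,0,0,0.5],[0,0,0,4,0,0,0.5],[0,0,0,4,0,0,0.5],[0,0,0,4,0,0,0.5],[0,0,0,4,0,0,0.5],[0,0,0,4,0,0,0.5],[0,0,0,4,0,0,0.5],[0,0,0,4,0,0,0.5],[0,0,0,4,0,0,0.5],[0,0,0,4,0,0,0.5],[0,0,0,3,0.4,0,0.5],[0,0,0,0,0,0,0.5]])

```text
clock: 5.57
tool_pos: [0.5788, 0.2898, 0.1702]
orientation: [-2.208, -2.233, -0.001]
wrist_force: [-0.6, 0.4, -0.1]
finger_gap: 0.151
```

Emit:
drive_tool(rows=[[0,0,0.12,0,0,0,0.5],[0,0,0.12,0,0,0,0.5],[0,0,0.12,0,0,0,0.5],[0,0,0.12,0,0,0,0.5],[0,0,0.12,0,0,0,0.5],[0,0,0.12,0,0,0,0.5],[0,0,0.12,0,0,0,0.5],[0,0,0.12,0,0,0,0.5],[0,0,0.12,0,0,0,0.5],[0,0,0.12,0,0,0,0.5],[0,0,0.12,0,0,0,0.5],[0,0,0.12,0,0,0,0.5],[0,0,0.03,0,0,0,0.5]])

```text
clock: 6.65
tool_pos: [0.5797, 0.284, 0.1706]
orientation: [3.137, 0.158, -0.001]
wrist_force: [0.0, 0.5, -0.6]
finger_gap: 0.145
```

```bash
python3 - <<'E'
from h import *
st()
C,im=snap("wrist"); cv2.imwrite("pics/w3.png",im[:,:,::-1])
for r in trace("tray","wrist"): print(round(r["conf"],2),np.round(r["box"]),rect(C,r["region"],.022))
for r in trace("pin_grip","wrist"): print("pin",round(r["conf"],2),np.round(r["box"]))
print(w2px(C,[[.621,.2895,.004]]))
E
```

```text
t 6.65 p [0.5797 0.284  0.1706] F [ 0.   0.5 -0.6] gap 0.145
[[0.995, 0.1, -0.001], [0.1, -0.995, -0.0], [-0.001, 0.0, -1.0]] [ 0.27  0.63  1.18 -0.    1.34  1.74]
0.84 [258.  62. 370. 193.] [621.8 293.9 118.5 100.3   6.2]
0.6 [ 34.   0. 193. 109.] [681.  470.5  92.9 109.3  18.8]
pin 0.97 [304. 109. 332. 283.]
[[317.13645939 131.15948004]]
```

Emit:
drive_tool(rows=[[0,0,0,0.6,-0.2,3,0.5],[0,0,0,0.6,-0.2,4,0.5],[0,0,0,0,0,4,0.5],[0,0,0,0,0,3,0.5],[0,0,0,0,0,1.3,0.5],[0,0,0,0,0,1.0,0.5],[0,0,0,0,0,0,0.5],[0,0,0,0,0,0,2.6],[0,0,0,0,0,0,2.6],[0,0,0,0,0,0,2.6],[0,0,0,0,0,0,2.6]])

```text
clock: 7.72
tool_pos: [0.5921, 0.2897, 0.0092]
orientation: [-3.137, -0.168, -0.003]
wrist_force: [0.6, 0.1, -0.2]
finger_gap: 0.304
```

Emit:
drive_tool(rows=[[0,0,0,0,0,-1.5,2.6],[0,0,0,0,0,-3.5,3],[0,0,0,0,0,-4,4.5],[0,0,0,0,0,-4,4.5],[0,0,0,0,0,-4,4.5]])

```text
clock: 8.13
tool_pos: [0.5913, 0.2895, 0.1806]
orientation: [-3.137, -0.168, -0.002]
wrist_force: [-0.1, 0.3, 0.6]
finger_gap: 0.529
```

```bash
python3 - <<'E'
from h import *
st()
C,im=snap("wrist"); cv2.imwrite("pics/w4.png",cv2.resize(im[:,:,::-1][0:300,160:480],None,fx=2,fy=2))
for r in trace("tray","wrist"): print(round(r["conf"],2),np.round(r["box"]),rect(C,r["region"],.022))
for r in trace("pin_grip","wrist"): print("pin",round(r["conf"],2),np.round(r["box"]),rect(C,r["region"],.012))
E
```

```text
t 8.13 p [0.5913 0.2895 0.1806] F [-0.1  0.3  0.6] gap 0.529
[[0.994, 0.107, 0.001], [0.107, -0.994, 0.0], [0.001, -0.0, -1.0]] [0.28 0.65 1.12 0.   1.38 1.74]
0.73 [ 45.   0. 202. 122.] [687.8 473.1 105.5 107.5  18.8]
0.71 [263.  83. 373. 201.] [621.7 294.2 117.6  99.8   6.1]
pin 0.62 [307.  96. 326. 178.] [626.1 294.8  80.1  14.6   6.1]
```

View pics/w4.png

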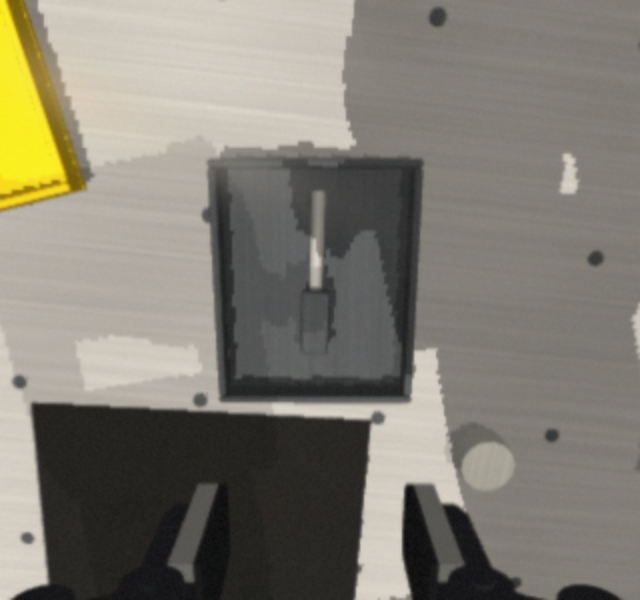

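The pin lies flat inside the dark tray: grip at crop (314,322), shank tip at (318,192). Next is the hasp bar, with fingers closing along y.

Emit:
drive_tool(rows=[[0,0,0.092,0,0,0,4.6],[0,0,0,0.5,3.5,0,4.6],[0,0,0,0.5,3.9,0,4.6],[0,0,0,0.5,3.9,0,4.6],[0,0,0,0.5,3.9,0,4.6],[0,0,0,0,3.9,0,4.6],[0,0,0,0,3.9,0,4.6],[0,0,0,0,3.9,0,4.6],[0,0,0,0,3.9,0,4.6],[0,0,0,0,3.7,0,4.6],[0,0,0,0,0,0,4.6]])

```text
clock: 9.2
tool_pos: [0.616, -0.0613, 0.1766]
orientation: [3.14, 0.014, -0.003]
wrist_force: [-0.6, 0.3, -0.3]
finger_gap: 0.536
```

```bash
python3 - <<'E'
from h import *
st()
C,im=snap("wrist"); cv2.imwrite("pics/w5.png",im[:,:,::-1])
for l,z in [("hasp_bar",.1),("lid_handle",.102),("lid",.068)]:
    for r in trace(l,"wrist")[:2]: print(l,round(r["conf"],2),np.round(r["box"]),rect(C,r["region"],z))
E
```

```text
t 9.2 p [ 0.616  -0.0613  0.1766] F [-0.6  0.3 -0.3] gap 0.536
[[1.0, 0.009, -0.002], [0.009, -1.0, -0.001], [-0.002, 0.001, -1.0]] [-0.29  0.56  1.27 -0.    1.31  1.27]
hasp_bar 0.66 [280. 192. 329. 283.] [ 5.828e+02 -5.090e+01  8.040e+01  3.430e+01  5.000e-01]
lid 0.75 [420. 374. 466. 397.] [ 387.2 -201.    51.8   37.5   89.9]
lid 0.66 [140. 128. 336. 279.] [597.5   3.9 134.2 159.1   2.3]
```

View pics/w5.png

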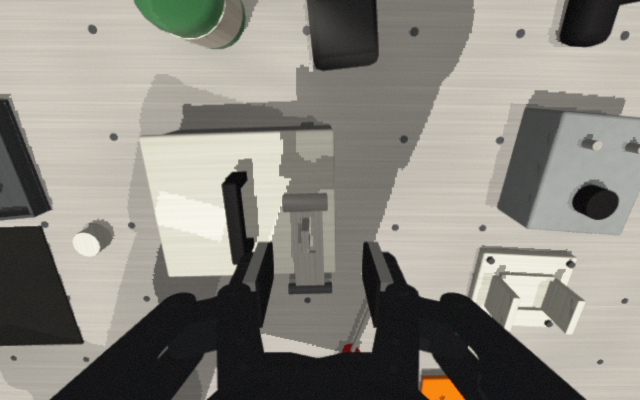

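The bar is at (305,203) in the picture, strap running down to the hinge at (310,287), the dock at (525,290).

```bash
python3 - <<'E'
from h import *
C=cam("wrist")
f=lambda n,p,z: print(n,np.round(px2w(C,p,z)*1000,1).tolist())
f("bar",[(282,203),(328,203)],.1)
f("bar x",[(305,194),(305,211)],.1)
f("hinge ends",[(288,288),(332,288)],.078)
f("lid corners",[(141,136),(332,128),(334,273),(168,276)],.068)
f("handle top ends/edges",[(224,186),(236,184),(247,172),(237,174)],.102)
f("dock base",[(481,247),(575,254)],.012)
r=trace("dock","wrist"); 
for q in r[:2]: print(np.round(q["box"]),q["conf"],rect(C,q["region"],.012))
E
```

```text
bar [[614.8, -26.1, 100.0], [615.4, -61.2, 100.0]]
bar x [[622.4, -43.7, 100.0], [608.5, -43.7, 100.0]]
hinge ends [[522.3, -27.3, 78.0], [523.0, -68.1, 78.0]]
lid corners [[659.2, 91.6, 68.0], [668.0, -64.0, 68.0], [532.6, -70.1, 68.0], [526.4, 88.2, 68.0]]
handle top ends/edges [[628.4, 16.4, 102.0], [630.1, 7.4, 102.0], [639.4, -1.3, 102.0], [637.7, 6.1, 102.0]]
dock base [[532.2, -238.6, 12.0], [524.7, -348.5, 12.0]]
[468. 248. 584. 339.] 0.78 [ 471.2 -307.3  149.6  113.5   86.5]
```

```bash
python3 - <<'E'
from h import *
st()
C,im=snap("wrist"); cv2.imwrite("pics/w6.png",im[:,:,::-1])
st()
for l,z in [("hasp_bar",.1),("lid",.068),("dock",.012)]:
    for r in trace(l,"wrist")[:2]:
        c=r["region"]; print(l,round(r["conf"],2),np.round(r["box"]),rect(C,c,z))
a=cv2.imread("pics/w5.png",0).astype(np.float32);b=cv2.imread("pics/w6.png",0).astype(np.float32)
print(cv2.phaseCorrelate(a[:230],b[:230]))
E
```

```text
t 9.45 p [ 0.6165 -0.0537  0.1774] F [-1.1  0.1 -0.2] gap 0.541
[[1.0, 0.016, -0.001], [0.016, -1.0, 0.0], [-0.001, -0.0, -1.0]] [-0.28  0.56  1.27  0.    1.31  1.28]
t 9.5 p [ 0.6165 -0.0537  0.1775] F [-0.6 -0.6  0.1] gap 0.536
[[1.0, 0.017, -0.0], [0.017, -1.0, 0.0], [-0.0, -0.0, -1.0]] [-0.28  0.56  1.27  0.    1.31  1.28]
hasp_bar 0.69 [295. 191. 340. 286.] [582.5 -51.5  81.7  35.3   1. ]
lid 0.64 [424. 374. 466. 397.] [ 387.6 -197.2   36.1   47.6    0.5]
lid 0.56 [150. 130. 342. 275.] [597.5   4.3 134.  159.7   2.4]
dock 0.63 [473. 251. 588. 337.] [ 469.1 -314.3  148.4  112.2   86.4]
dock 0.47 [346. 316. 373. 352.] [ 406.8 -108.7   21.3   57.5   80.7]
((9.435926272941117, 0.11589670251809991), 0.3866042653719584)
```

Emit:
drive_tool(rows=[[0,0,-0.024,0,-0.3,2.5,4.6],[0,0,0,0,0,3,4.6],[0,0,0,0,0,2.2,4.6],[0,0,0,0,0,1.2,4.6],[0,0,0,0,0,0.8,4.6],[0,0,0,0,0,0,4.6],[0,0,0,0,0,0,4.6]])

```text
clock: 10.23
tool_pos: [0.6171, -0.0522, 0.0817]
orientation: [3.141, 0.061, 0.002]
wrist_force: [0.1, -1.0, 0.1]
finger_gap: 0.538
```

Emit:
drive_tool(rows=[[0,0,0,0,0,0,3],[0,0,0,0,0,0,3],[0,0,0,0,0,0,3],[0,0,0,0,0,0,3],[0,0,0,0,0,0,3],[0,0,0,0,0,0,3]], squeeze=25)

```text
clock: 10.73
tool_pos: [0.6174, -0.0517, 0.0824]
orientation: [-3.141, -0.061, -0.004]
wrist_force: [-0.3, 4.7, 6.5]
finger_gap: 0.393
```

Emit:
drive_tool(rows=[[0,0,0,-0.32,0,-1.13,3],[0,0,0,-0.46,0,-1.08,3],[0,0,0,-0.59,0,-1.02,3],[0,0,0,-0.71,0,-0.93,3],[0,0,0,-0.82,0,-0.84,3],[0,0,0,-0.92,0,-0.73,3],[0,0,0,-1.01,0,-0.61,3],[0,0,0,-1.07,0,-0.48,3]])

```text
clock: 11.4
tool_pos: [0.5573, -0.0541, 0.1501]
orientation: [-3.141, -0.061, -0.003]
wrist_force: [2.9, 4.7, -0.8]
finger_gap: 0.389
```

Emit:
drive_tool(rows=[[0,0,0,-1.13,0,-0.34,3],[0,0,0,-1.16,0,-0.2,3],[0,0,0,-1.17,0,-0.05,3],[0,0,0,-1.17,0,0.1,3],[0,0,0,-1.15,0,0.24,3],[0,0,0,-1.11,0,0.38,3],[0,0,0,-1.06,0,0.52,3],[0,0,0,-0.98,0,0.65,3],[0,0,0,0,0,0,3]])

```text
clock: 12.15
tool_pos: [0.4663, -0.0577, 0.1365]
orientation: [-3.141, -0.061, 0.002]
wrist_force: [-4.7, 5.8, 10.1]
finger_gap: 0.396
```

Emit:
drive_tool(rows=[[0,0,0,0,0,0,5],[0,0,0,0,0,0,5],[0,0,0,0,0,0,5],[0,0,0,0,0,-1.5,5],[0,0,0,0,0,-3.5,5],[0,0,0,2,-1,-2.5,5],[0,0,0,3.5,-1.5,0,5],[0,0,0,3.5,-1.5,0,5],[0,0,0,3,-1,0,5],[0,0,0,1,-0.5,0,5],[0,0,0,0,0,0,5],[0,0,0,0,0,0,5],[0,0,0,0,0,0,5]])

```text
clock: 13.23
tool_pos: [0.5955, 0.0016, 0.211]
orientation: [3.141, 0.06, -0.001]
wrist_force: [0.1, 0.2, -0.1]
finger_gap: 0.581
```

```bash
python3 - <<'E'
from h import *
st()
C,im=snap("wrist"); cv2.imwrite("pics/w7.png",im[:,:,::-1]); cv2.imwrite("pics/t7.png",grab_frame("top")[:,:,::-1])
for l,z in [("hasp",.1),("lid",.068),("lid_handle",.102)]:
    for r in trace(l,"wrist")[:2]:
        print(l,round(r["conf"],2),np.round(r["box"]),rect(C,r["region"],z))
E
```

```text
t 13.23 p [0.5955 0.0016 0.211 ] F [ 0.1  0.2 -0.1] gap 0.581
[[0.999, 0.038, -0.001], [0.038, -0.999, -0.0], [-0.001, 0.0, -1.0]] [-0.19  0.48  1.3  -0.    1.35  1.34]
hasp 0.58 [352. 259. 377. 358.] [471.6 -53.2 120.9  24.4   2.9]
lid 0.92 [226. 103. 404. 238.] [597.9   4.4 133.8 159.5   2.2]
lid 0.84 [444. 346. 569. 398.] [ 386.1 -288.8   52.3   23.4   50.5]
lid_handle 0.91 [228. 107. 404. 240.] [607.    4.6 117.1 140.8   2.2]
lid_handle 0.87 [444. 347. 567. 400.] [ 421.5 -253.5   44.5   21.    52. ]
```

View pics/w7.png

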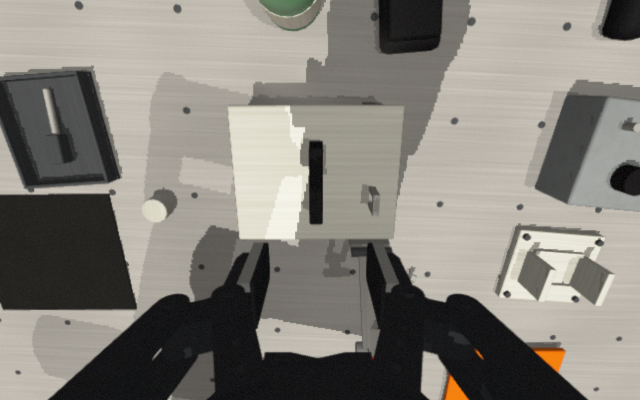

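The hasp is swung back to the front at (362,300) and the lid's handle is free at (316,182). Now gripping the handle.

Emit:
drive_tool(rows=[[0,0,0,0.25,-0.28,3.5,4.5],[0,0,0,0,0,3.5,4.5],[0,0,0,0,0,3,4.5],[0,0,0,0,0,2,4.5],[0,0,0,0,0,1.2,4.5],[0,0,0,0,0,0,4.5],[0,0,0,0,0,0,4.5],[0,0,0,0,0,0,0.5],[0,0,0,0,0,0,0.5],[0,0,0,0,0,0,0.5],[0,0,0,0,0,0,0.5],[0,0,0,0,0,0,0.5],[0,0,0,0,0,0,0.5],[0,0,0,0,0,0,0.5]], squeeze=70)

```text
clock: 14.65
tool_pos: [0.5993, 0.0047, 0.0806]
orientation: [3.14, 0.061, 0.004]
wrist_force: [-1.1, 0.4, 7.0]
finger_gap: 0.125
```

Emit:
drive_tool(rows=[[0,0,0,0,0,-0.5,0.5],[0,0,0,0,0,-1,0.5],[0,0,0,0,0,-2,0.5],[0,0,0,0,0,-3,0.5],[0,0,0,0,0,-3,0.5],[0,0,0,0,0,-3,0.5],[0,0,0,0,0,-1,0.5],[0,0,0,0,0,0,0.5]])

```text
clock: 15.32
tool_pos: [0.5993, 0.0049, 0.2167]
orientation: [3.14, 0.061, 0.008]
wrist_force: [0.2, 0.2, -3.5]
finger_gap: 0.124
```

Emit:
drive_tool(rows=[[0,0,0,-0.5,-1.5,0,0.5],[0,0,0,-1.1,-3,0,0.5],[0,0,0,-1.2,-3.3,0,0.5],[0,0,0,-1.2,-3.3,0,0.5],[0,0,0,-1.2,-3.3,0,0.5],[0,0,0,-1.2,-3.3,0,0.5],[0,0,0,-1.2,-3.3,0,0.5],[0,0,0,-1.2,-3.3,0,0.5],[0,0,0,-1.2,-3.3,0,0.5],[0,0,0,-1.1,-3,0,0.5],[0,0,0,-1,-2.5,0,0.5],[0,0,-0.009,-0.44,-1.45,0,0.5],[0,0,0,0,0,0,0.5],[0,0,0,0,0,0,0.5],[0,0,0,0,0,0,0.5]])

```text
clock: 16.57
tool_pos: [0.4595, 0.3447, 0.2126]
orientation: [3.139, 0.074, -0.003]
wrist_force: [0.2, 0.8, -3.3]
finger_gap: 0.126
```

```bash
python3 - <<'E'
from h import *
st()
C,im=snap("wrist"); cv2.imwrite("pics/w8.png",im[:,:,::-1])
for l,z in [("mat",.003),("tray",.022)]:
    for r in trace(l,"wrist")[:2]:
        print(l,round(r["conf"],2),np.round(r["box"]),rect(C,r["region"],z))
C,im=snap("side")
for r in trace("mat","side")[:2]: print(round(r["conf"],2),np.round(r["box"]),rect(C,r["region"],.003))
E
```

```text
t 16.57 p [0.4595 0.3447 0.2126] F [ 0.2  0.8 -3.3] gap 0.126
[[0.999, 0.047, -0.002], [0.047, -0.999, -0.001], [-0.002, 0.001, -1.0]] [ 0.44  0.44  1.37 -0.    1.34  1.96]
mat 0.91 [231.  86. 402. 123.] [523.1 348.8  40.4 190.    2.8]
tray 0.59 [327.   0. 433.  74.] [593.2 291.6  65.7 100.9   6. ]
0.77 [290. 290. 347. 328.] [457.2 359.9 171.8 152.5   2.9]
```

View pics/w8.png

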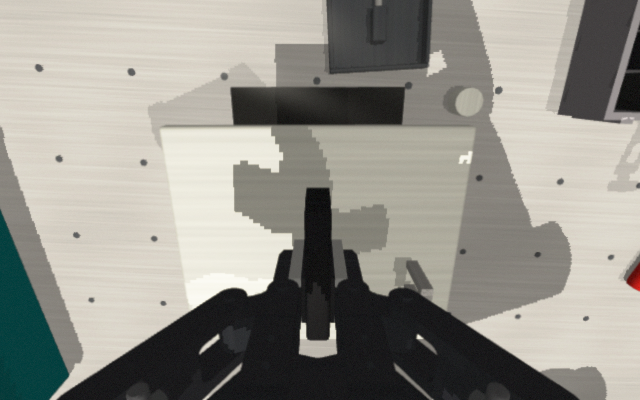

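The lid hangs level over the mat; the mat's far strip at (317,105) puts its centre at (0.458, 0.346). Lowering the lid.

Emit:
drive_tool(rows=[[0,0,0,0,0,2.5,0.5],[0,0,0,0,0,3.5,0.5],[0,0,0,0,0,3.5,0.5],[0,0,0,0,0,3.2,0.5],[0,0,0,0,0,2,0.5],[0,0,0,0,0,1.2,0.5],[0,0,0,0,0,0.8,0.5],[0,0,0,0,0,0.6,0.5],[0,0,0,0,0,0.5,0.5],[0,0,0,0,0,0,0.5],[0,0,0,0,0,0,0.5]])

```text
clock: 17.73
tool_pos: [0.4602, 0.3455, 0.0368]
orientation: [-3.14, -0.075, -0.002]
wrist_force: [0.6, -0.5, -2.8]
finger_gap: 0.125
```

Emit:
drive_tool(rows=[[0,0,0,0,0,0.3,0.5],[0,0,0,0,0,0.3,0.5],[0,0,0,0,0,0.15,0.5],[0,0,0,0,0,0,0.5]])

```text
clock: 18.07
tool_pos: [0.4601, 0.3455, 0.0296]
orientation: [-3.14, -0.075, -0.001]
wrist_force: [-3.2, -1.5, 6.5]
finger_gap: 0.121
```

Contact. Releasing, rising, and checking.

Emit:
drive_tool(rows=[[0,0,0,0,0,-0.05,3.5],[0,0,0,0,0,0,3.5],[0,0,0,0,0,0,3.5],[0,0,0,0,0,0,3.5],[0,0,0,0,0,-2,4.5],[0,0,0,0,0,-4,8.5],[0,0,0,0,0,-4,8.5],[0,0,0,0,0,-4,8.5],[0,0,0,0,0,-4,8.5],[0,0,0,0,0,-1,8.5],[0,0,0,0,0,0,8.5],[0,0,0,0,0,0,8.5]])

```text
clock: 19.07
tool_pos: [0.4597, 0.3453, 0.2185]
orientation: [3.141, 0.075, -0.0]
wrist_force: [-0.1, 0.2, -1.0]
finger_gap: 0.997
```

```bash
python3 - <<'E'
from h import *
st()
C,im=snap("wrist"); cv2.imwrite("pics/w9.png",im[:,:,::-1])
for l,z in [("mat",.003),("lid",.017)]:
    for r in trace(l,"wrist")[:2]:
        print(l,round(r["conf"],2),np.round(r["box"]),rect(C,r["region"],z))
C,im=snap("top")
for l,z in [("mat",.003),("lid",.017),("case",.06),("head_center",.054),("dock",.012)]:
    for r in trace(l,"top")[:3]:
        print("top",l,round(r["conf"],2),np.round(r["box"]),rect(C,r["region"],z))
E
```

```text
t 19.07 p [0.4597 0.3453 0.2185] F [-0.1  0.2 -1. ] gap 0.997
[[0.999, 0.048, -0.0], [0.048, -0.999, -0.0], [-0.0, 0.0, -1.0]] [ 0.44  0.43  1.36 -0.    1.35  1.96]
mat 0.42 [449.  88. 480. 114.] [535.  186.3  30.2  37.7   3. ]
mat 0.33 [552.   0. 638. 124.] [582.7  32.1 124.2 101.6   1.9]
lid 0.85 [245. 102. 389. 220.] [458.6 346.5 132.1 159.2   2.8]
top mat 0.94 [178. 196. 234. 250.] [460.7 331.5 174.4 167.6   3.1]
top lid 0.89 [372. 258. 425. 305.] [ 268.9 -285.1  134.4  160.5    1.4]
top lid 0.67 [220. 160. 219. 182.] [625.  289.5  71.6  13.2   1.9]
top lid 0.62 [439. 157. 501. 213.] [ 581.1 -535.7  134.4  161.3   40.3]
top case 0.61 [280. 159. 336. 228.] [579.2  -2.7 162.4 165.3  89.4]
top head_center 0.74 [300. 175. 316. 190.] [592.7  -1.6  51.   36.   89.5]
top dock 0.9 [382. 201. 420. 231.] [ 471.9 -304.1  110.1  102.3   87. ]
top dock 0.48 [278. 160. 332. 226.] [ 5.590e+02 -4.000e-01  2.349e+02  1.655e+02  2.500e+00]
```

Lid (0.4586, 0.3465) matches the mat's centre (0.4584, 0.3456) and lies flat. Next the head.

Emit:
drive_tool(rows=[[0,0,0,0.7,2,0,8.5],[0,0,0,1.2,3.5,0,8.5],[0,0,0,1.3,3.7,0,8.5],[0,0,0,1.3,3.7,0,8.5],[0,0,0,1.3,3.7,0,8.5],[0,0,0,1.3,3.7,0,8.5],[0,0,0,1.3,3.7,0,8.5],[0,0,0,1.3,3.7,0,8.5],[0,0,0,1.3,3.7,0,8.5],[0,0,0,0.85,2.4,0,8.5],[0,0,0.008,0.3,0.6,0,8.5],[0,0,0,0,0,0,8.5],[0,0,0,0,0,0,8.5],[0,0,0,0,0,0,8.5]])

```text
clock: 20.68
tool_pos: [0.5972, 0.009, 0.2191]
orientation: [-3.141, -0.065, 0.0]
wrist_force: [-0.3, 0.7, -0.4]
finger_gap: 1.0
```

```bash
python3 - <<'E'
from h import *
st()
C,im=snap("wrist"); cv2.imwrite("pics/w10.png",im[:,:,::-1])
for l,z in [("head_center",.054),("case",.06),("dock",.012)]:
    for r in trace(l,"wrist")[:2]:
        print(l,round(r["conf"],2),np.round(r["box"]),rect(C,r["region"],z))
E
```

```text
t 20.68 p [0.5972 0.009  0.2191] F [-0.3  0.7 -0.4] gap 1.0
[[0.999, 0.041, -0.0], [0.041, -0.999, 0.0], [-0.0, -0.0, -1.0]] [-0.18  0.48  1.28  0.    1.37  1.35]
head_center 0.95 [301. 153. 357. 188.] [ 5.974e+02 -1.000e-01  3.830e+01  5.620e+01  2.400e+00]
case 0.97 [244. 107. 404. 353.] [515.   -4.4 302.3 160.8   5.1]
case 0.38 [363. 253. 395. 350.] [439.  -69.5 140.1  42.7   5.1]
dock 0.61 [498. 227. 614. 306.] [ 472.4 -315.1  153.6  106.1   86.9]
dock 0.58 [  0.  74. 128. 187.] [621.1 295.  123.1 118.5   5.9]
```

View pics/w10.png

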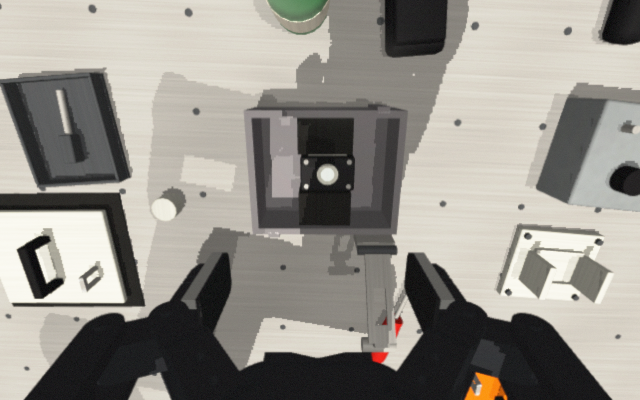

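Open case: the head with its lens window is at (328,173), finger wells on both sides; the hasp lies open at (378,295) and the lid is on the mat. Going down to the head's ends.

Emit:
drive_tool(rows=[[0,0,0,0,0.8,3,8.5],[0,0,0,0,0,4,8.5],[0,0,0,0,0,4,8.5],[0,0,0,0,0,3,8.5],[0,0,0,0,0,2.2,8.5],[0,0,0,0,0,1.5,8.5],[0,0,0,0,0,1.2,8.5],[0,0,0,0,0,0.8,8.5],[0,0,0,0,0,0.4,8.5],[0,0,0,0,0,0,8.5],[0,0,0,0,0,0,8.5]])

```text
clock: 21.8
tool_pos: [0.5984, -0.0004, 0.0188]
orientation: [3.141, 0.063, 0.002]
wrist_force: [0.5, 0.1, 0.0]
finger_gap: 0.994
```

Emit:
drive_tool(rows=[[0,0,0,0,0,0,6],[0,0,0,0,0,0,6],[0,0,0,0,0,0,4.5],[0,0,0,0,0,0,4.5],[0,0,0,0,0,0,4.5],[0,0,0,0,0,0,4.5],[0,0,0,0,0,0,4.5]], squeeze=50)

```text
clock: 22.38
tool_pos: [0.5985, -0.0006, 0.0189]
orientation: [3.141, 0.062, 0.002]
wrist_force: [-0.7, -0.4, 6.3]
finger_gap: 0.651
```

Emit:
drive_tool(rows=[[0,0,0,0,0,-0.8,4.5],[0,0,0,0,0,-2,4.5],[0,0,0,0,0,-3,4.5],[0,0,0,0,0,-3.5,4.5],[0,0,0,0,0,-3.5,4.5],[0,0,0,0,0,-3,4.5],[0,0,0.093,0,0,-1.2,4.5],[0,0,0,-1.5,2,0,4.5],[0,0,0,-2,3,0,4.5],[0,0,0,-2.2,3.2,0,4.5],[0,0,0,-2.2,3.2,0,4.5],[0,0,0,-2.2,3.2,0,4.5],[0,0,0,-1.4,2,0,4.5],[0,0,0,-0.5,0.5,0,4.5],[0,0,0,0,0,0,4.5],[0,0,0,0,0,0,4.5]])

```text
clock: 23.72
tool_pos: [0.4692, -0.1644, 0.1882]
orientation: [-3.14, 0.084, -0.0]
wrist_force: [-0.6, 1.2, -2.3]
finger_gap: 0.65
```

```bash
python3 - <<'E'
from h import *
st()
C,im=snap("wrist"); cv2.imwrite("pics/w11.png",im[:,:,::-1])
for r in trace("dock","wrist")[:2]: print(round(r["conf"],2),np.round(r["box"]),rect(C,r["region"],.012))
E
```

```text
t 23.72 p [ 0.4692 -0.1644  0.1882] F [-0.6  1.2 -2.3] gap 0.65
[[0.999, -0.054, 0.0], [-0.054, -0.999, 0.0], [0.0, -0.0, -1.0]] [-0.57  0.29  1.64  0.    1.21  1.05]
0.8 [392. 112. 509. 211.] [ 471.3 -306.4  125.1  100.2   86.2]
```

View pics/w11.png

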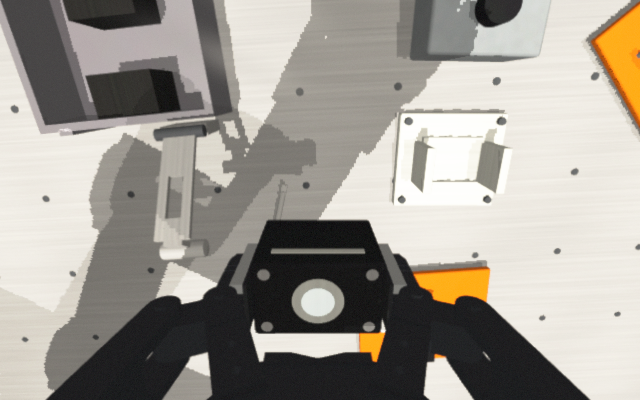

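The head is held upright. The dock base corners are at (399,112), (507,113), (502,205) and (394,204), and the screwdriver tip at (282,183) is close to the set-down spot, so I'll compute the clearance.

```bash
python3 - <<'E'
from h import *
C=cam("wrist")
f=lambda n,p,z: print(n,np.round(px2w(C,p,z)*1000,1).tolist())
f("tip",[(282,183),(276,218)],.004)
q=px2w(C,[(399,112),(507,113),(502,205),(394,204)],.012)*1000
print(np.round(q,1).tolist(), q.mean(0))
f("wall tops",[(424,137),(414,183),(480,142),(511,147),(497,193)],.054)
f("lips",[(433,137),(480,137),(432,180),(481,180)],.017)
for p in [(.47,-.165),(.50,-.165),(.52,-.165),(.53,-.17)]: print(p,w2px(C,[[*p,0]]))
E
```

```text
tip [[454.2, -122.8, 4.0], [412.5, -112.1, 4.0]]
[[524.8, -247.8, 12.0], [518.4, -356.9, 12.0], [418.6, -365.6, 12.0], [426.0, -245.5, 12.0]] [ 471.94656443 -303.94486279   12.        ]
wall tops [[505.3, -260.3, 54.0], [462.6, -253.4, 54.0], [498.3, -311.1, 54.0], [492.4, -339.9, 54.0], [448.6, -333.0, 54.0]]
lips [[498.8, -281.8, 17.0], [496.4, -329.7, 17.0], [453.2, -283.8, 17.0], [450.5, -336.1, 17.0]]
(0.47, -0.165) [[319.34137777 166.30850768]]
(0.5, -0.165) [[317.9491656  139.03046164]]
(0.52, -0.165) [[316.97560859 119.96223583]]
(0.53, -0.17) [[321.27765434 109.89427842]]
```

Screwdriver tip at (0.454,-0.123) is too near the spot, so the head goes down at (0.535,-0.16), which is clear.

Emit:
drive_tool(rows=[[0,0,0,2,-0.2,0,4.5],[0,0,0,2.5,-0.4,0.5,4.5],[0,0,0,2,-0.2,2.5,4.5],[0,0,0,0,0,3.5,4.5],[0,0,0,0,0,3.5,4.5],[0,0,0,0,0,3,4.5],[0,0,0,0,0,1.5,4.5],[0,0,0,0,0,1.2,4.5],[0,0,0,0,0,0.8,4.5],[0,0,0,0,0,0.5,4.5],[0,0,0,0,0,0,4.5],[0,0,0,0,0,0,4.5]])

```text
clock: 24.82
tool_pos: [0.5349, -0.1603, 0.0188]
orientation: [3.14, -0.083, 0.002]
wrist_force: [0.1, 0.0, -2.5]
finger_gap: 0.647
```

Emit:
drive_tool(rows=[[0,0,0,0,0,0.3,4.5],[0,0,0,0,0,0.25,4.5],[0,0,0,0,0,0.2,4.5],[0,0,0,0,0,0.05,4.5],[0,0,0,0,0,0,4.5]])

```text
clock: 25.23
tool_pos: [0.5346, -0.1604, 0.0109]
orientation: [3.14, -0.084, 0.001]
wrist_force: [-2.7, 1.5, 6.0]
finger_gap: 0.646
```

Emit:
drive_tool(rows=[[0,0,0,0,0,-0.05,7.2],[0,0,0,0,0,0,7.2],[0,0,0,0,0,0,7.2],[0,0,0,0,0,-1,7.2],[0,0,0,0,0,-3,7.2],[0,0,0,0,0,-4,7.2],[0,0,0,0,0,-4,7.2],[0,0,0,0,0,-4,7.2],[0,0,0,0,0,-4,7.2],[0,0,0,0,0,-2,7.2]])

```text
clock: 26.07
tool_pos: [0.5351, -0.1606, 0.2365]
orientation: [3.137, -0.083, 0.01]
wrist_force: [-0.2, -0.3, -0.3]
finger_gap: 0.843
```

Emit:
drive_tool(rows=[[0,0,-0.121,0,0,0,7.2],[0,0,-0.121,0,0,0,7.2],[0,0,-0.121,0,0,0,7.2],[0,0,-0.121,0,0,0,7.2],[0,0,-0.121,0,0,0,7.2],[0,0,-0.121,0,0,0,7.2],[0,0,-0.121,0,0,0,7.2],[0,0,-0.121,0,0,0,7.2],[0,0,-0.121,0,0,0,7.2],[0,0,-0.121,0,0,0,7.2],[0,0,-0.121,0,0,0,7.2],[0,0,-0.121,0,0,0,7.2],[0,0,-0.121,0,0,0,7.2],[0,0,0,-3,-1,0,7.2],[0,0,0,-3.5,-1,0,7.2],[0,0,0,-2.7,-1,0,7.2],[0,0,0,0,0,0,7.2],[0,0,0,0,0,0,7.2],[0,0,0,0,0,0,7.2]])

```text
clock: 27.65
tool_pos: [0.4998, -0.2502, 0.231]
orientation: [2.277, 2.164, 0.0]
wrist_force: [0.3, 1.0, 0.5]
finger_gap: 0.843
```

```bash
python3 - <<'E'
from h import *
st()
C,im=snap("wrist"); cv2.imwrite("pics/w12.png",im[:,:,::-1]); np.save("w12.npy",np.array([status.get_obs()["tool_pos"],status.get_obs()["orientation"]]))
for l,z in [("dock",.012),("head_center",.046)]:
    for r in trace(l,"wrist")[:2]: print(l,round(r["conf"],2),np.round(r["box"]),rect(C,r["region"],z))
print(w2px(C,[[.472,-.304,.012],[.5346,-.1604,.046]]))
E
```

```text
t 27.65 p [ 0.4998 -0.2502  0.231 ] F [0.3 1.  0.5] gap 0.843
[[0.051, 0.999, 0.0], [0.999, -0.051, 0.0], [0.0, 0.0, -1.0]] [-0.67  0.39  1.39  0.    1.36 -0.62]
dock 0.58 [257. 158. 336. 252.] [ 471.  -304.   120.5  101.6   88. ]
head_center 0.61 [327.  49. 363. 106.] [ 531.4 -159.7   54.8   36.8   87.6]
[[298.30156674 205.10261637]
 [348.61783174  80.34950308]]
```

View pics/w12.png

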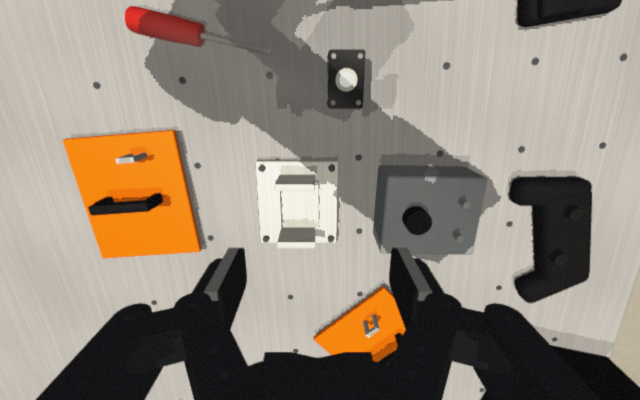

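The head stands upright at (346,79). The dock is at (298,202), with four dark screw holes in its corners at about (264,168), (332,168), (265,239) and (333,237). I'll locate them numerically.

```bash
python3 - <<'E'
from h import *
p,r=np.load("w12.npy"); C=cam("wrist",dict(tool_pos=p,orientation=r))
g=cv2.imread("pics/w12.png",0).astype(float)
pts=[]
for u,v in [(264,168),(332,168),(265,239),(333,237)]:
    w=g[v-6:v+7,u-6:u+7]; wt=np.clip(140-w,0,None); Y,X=np.mgrid[v-6:v+7,u-6:u+7]
    pts.append([(wt*X).sum()/wt.sum(),(wt*Y).sum()/wt.sum()]); print(pts[-1],int(wt.sum()),w.min())
W=px2w(C,pts,.012)*1000; print(np.round(W,1).tolist(),W.mean(0))
print("yaw edges",(W[0]-W[2])[:2],(W[1]-W[3])[:2],(W[1]-W[0])[:2],(W[3]-W[2])[:2])
hp=[]
for u,v in [(334,55),(360,55),(333,103),(360,103)]:
    w=g[v-3:v+4,u-3:u+4]; i=np.unravel_index(w.argmax(),w.shape); hp.append([u-3+i[1],v-3+i[0]])
H=px2w(C,hp,.046)*1000; print(hp,np.round(H,1).tolist(),H.mean(0))
b=g[60:100,325:368]; m=b>170; Y,X=np.nonzero(m); print("lens",X.mean()+325,Y.mean()+60,px2w(C,[(X.mean()+325,Y.mean()+60)],.046)*1000)
np.set_printoptions(linewidth=250); print(g[163:252:4,254:342:4].astype(int))
E
```

```text
[np.float64(261.66492537313434), np.float64(167.6082089552239)] 1340 80.0
[np.float64(331.95760450637414), np.float64(167.48917877260598)] 3373 52.0
[np.float64(265.72457627118644), np.float64(238.1271186440678)] 1416 64.0
[np.float64(331.1793721973094), np.float64(237.64830237027547)] 1561 75.0
[[431.5, -253.2, 12.0], [516.1, -257.3, 12.0], [426.6, -347.5, 12.0], [511.9, -351.1, 12.0]] [ 471.51893657 -302.26220515   12.        ]
yaw edges [ 4.8949792  94.34454697] [ 4.27342414 93.80273671] [84.67391042 -4.08633429] [85.29546548 -3.54452403]
[[np.int64(333), np.int64(55)], [np.int64(359), np.int64(55)], [np.int64(332), np.int64(102)], [np.int64(358), np.int64(101)]] [[519.9, -135.9, 46.0], [545.3, -137.1, 46.0], [517.4, -180.0, 46.0], [543.9, -180.4, 46.0]] [ 531.62034604 -158.36285378   46.        ]
lens 347.58181818181816 77.33090909090909 [[ 533.73510657 -157.12925682   46.        ]]
[[195 243 222 243 239 242 241 240 239 238 240 240 175 155 151 163 155 156 160 135 154 115]
 [194 190  85 220 240 244 242 217 214 215 217 217 219 143 116 120 160 158 160  56  71 113]
 [196 242 154 244 
[... 1193 characters left out ...]
9 199 214 217 212 218 217 209 216 216 205 237 236 234 239 186]
 [193 192 238 238 240 238 239 126 161 162 160 162 163 156 161 181 229 237 236 234 239 156]
 [193 194 236 237 241 237 238 104 104 104 104 105 104 105 105 109 158 163 236 233 239 131]
 [195 192 234 167 240 237 232 105 107 107 106 107 107 106 105 110 165 159 235 144 237 134]
 [196 192 193  87 237 236 144 109 107 108 104 107 107 100  94 121 237 238 234  88 215 187]
 [196 192 197 194 197 198 235 236 237 236 236 236 236 236 236 227 195 203 198 192 203 194]
 [196 192 193 193 192 192 224 226 226 226 225 226 225 226 225 213 192 197 193 192 196 192]
 [194 190 191 192 192 191 197 191 192 196 192 193 193 192 191 191 190 195 194 193 194 194]]
```

```bash
python3 - <<'E'
from h import *
p,r=np.load("w12.npy"); C=cam("wrist",dict(tool_pos=p,orientation=r))
g=cv2.imread("pics/w12.png",0).astype(float)
pts=[]
for u,v in [(263,167),(332,168),(265,239),(332,237)]:
    w=g[v-4:v+5,u-4:u+5]; wt=np.clip(105-w,0,None); Y,X=np.mgrid[v-4:v+5,u-4:u+5]
    pts.append([(wt*X).sum()/wt.sum(),(wt*Y).sum()/wt.sum()])
W=px2w(C,pts,.012)*1000; print(np.round(pts,1).tolist(),np.round(W,1).tolist(),W.mean(0)); 
np.set_printoptions(linewidth=250); print(g[[192,200,208,216]][:,270:330].astype(int))
# wall top edges, column profile
print(g[165:260,[285,295,305]].astype(int).T)
# head outline
print(g[[70,90],322:372].astype(int)); print(g[44:112,[338,355]].astype(int).T)
E
```

```text
[[261.9, 167.4], [331.4, 167.5], [266.0, 237.7], [330.5, 237.8]] [[431.8, -253.0, 12.0], [515.5, -257.2, 12.0], [427.0, -347.0, 12.0], [511.0, -351.3, 12.0]] [ 471.30243156 -302.11564389   12.        ]
[[242 242 243 241 242 242 241 242 242 237 148 172 222 239 242 242 241 240 239 241 242 240 240 241 240 242 243 243 242 241 242 243 241 241 240 237 236 239 241 239 238 238 238 239 237 241 242 239 208 237 240 239 238 239 240 242 240 239 240 241]
 [243 242 241 241 242 243 242 242 240 237 161 144 234 242 242 243 241 240 239 241 241 240 241 240 240 241 243 243 243 242 242 242 241 241 240 237 237 239 241 239 238 238 238 239 241 241 241 239 205 178 235 239 238 239 240 241 240 237 240 241]
 [242 241 241 240 240 242 241 241 241 237 190 171 234 240 242 242 241 240 238 240 242 239 239 239 239 240 242 243 243 241 240 242 241 241 240 237 236 237 239 240 239 237 238 238 241 241 241 239 219 236 240 240 237 239 240 241 238 236 240 240]
 [243 240 240 240 240 240 240 240 240 241 235 154 170 236 240 242 241 240 238 240 241 240 238 238 238 239 240 241 243 240 240 242 241 241 239 235 235 238 240 239 239 238
[... 1492 characters left out ...]
 34  32  34  40  54  81 101 112 115 118 122 116 108 107  96  66  40  26  27  24  26  26  23  25  25  28  35  52  86  91  94  91  92  92 112 166]]
[[168 167 168 166 157 122  71  60  61  60  59  59  55  57  56  54  51  52  51  50  49  49  47  45  47  48  60 103 132 127 131 130 129 128 130 130 129 133 129 126 125 125 121 104  70  36  34  34  31  33  34  34  38  36  38  37  40  42  41  41  40
   42  37  39  63  84  95  97]
 [164 165 163 164 154 121  73  64  65  64  63  65  63  62  59  59  59  60  60  55  57  54  55  53  51  45  55  76 116 175 213 221 222 224 221 219 221 224 222 219 212 180 116  50  30  24  24  26  28  26  27  28  27  31  25  28  35  39  43  40  32
   29  33  35  60  91 108 119]]
```

```bash
python3 - <<'E'
from h import *
p,r=np.load("w12.npy"); C=cam("wrist",dict(tool_pos=p,orientation=r))
f=lambda n,p,z: print(n,np.round(px2w(C,p,z)*1000,1)[:,:2].tolist())
f("wall+ outer base",[(285,174),(305,174)],.012); f("wall+ outer top",[(285,183.7),(305,183.7)],.054)
f("wall+ inner top",[(285,190),(305,190)],.054)
f("wall- inner base",[(285,226.8),(305,226.8)],.012); f("wall- inner top",[(285,241.6),(305,241.6)],.054); f("wall- outer top",[(285,247.7),(305,247.7)],.054)
f("lipL inner top",[(279.7,192),(280.5,216)],.017);f("lipL base",[(282,192),(282.5,216)],.012)
f("lipR outer top/base",[(317.7,192),(317.7,216)],.017)
f("head L/R top",[(327.2,70),(326.9,90),(363.6,70),(362.9,90)],.046)
f("head far/near",[(338,49.5),(355,49.5),(338,107.7),(355,107.7)],.046)
E
```

```text
wall+ outer base [[458.9, -262.5], [483.2, -263.8]]
wall+ outer top [[463.2, -262.2], [484.8, -263.3]]
wall+ inner top [[462.6, -269.4], [484.4, -270.5]]
wall- inner base [[453.1, -332.6], [478.8, -333.9]]
wall- inner top [[457.3, -332.1], [480.4, -333.2]]
wall- outer top [[456.6, -340.0], [479.9, -341.1]]
lipL inner top [[451.2, -283.6], [449.4, -315.2]]
lipL base [[453.3, -285.3], [451.1, -317.4]]
lipR outer top/base [[497.5, -285.9], [495.9, -317.6]]
head L/R top [[513.7, -149.3], [512.6, -168.1], [549.7, -151.1], [549.0, -169.9]]
head far/near [[524.9, -131.2], [541.4, -132.0], [523.3, -186.0], [540.8, -186.8]]
```

Consistent: wall inner faces 62.7 mm apart and head top 36×55. That puts the dock centre at about (0.4713, -0.303) with yaw -0.05, and the head at (0.531, -0.160). Gripping the broad sides.

Emit:
drive_tool(rows=[[0,0,0,2.5,0.7,0,7.2],[0,0,0,3.5,1,0,7.2],[0,0,0,2.5,0.8,2,7.2],[0,0,0,0.6,0.2,3.5,7.2],[0,0,0,0,0,4,7.2],[0,0,0,0,0,4,7.2],[0,0,0,0,0,3,7.2],[0,0,0,0,0,2,7.2],[0,0,0,0,0,1.5,7.2],[0,0,0,0,0,1,7.2],[0,0,0,0,0,0.6,7.2],[0,0,0,0,0,0,7.2],[0,0,0,0,0,0,7.2],[0,0,0,0,0,0,7.2]])

```text
clock: 28.97
tool_pos: [0.5319, -0.1613, 0.0155]
orientation: [2.276, 2.163, 0.001]
wrist_force: [-1.0, 0.2, -0.3]
finger_gap: 0.838
```

Emit:
drive_tool(rows=[[0,0,0,0,0,0,5],[0,0,0,0,0,0,4.2],[0,0,0,0,0,0,3],[0,0,0,0,0,0,3],[0,0,0,0,0,0,3],[0,0,0,0,0,0,3],[0,0,0,0,0,0,3],[0,0,0,0,0,0,3]], squeeze=40)

```text
clock: 29.63
tool_pos: [0.5318, -0.1614, 0.0151]
orientation: [2.276, 2.163, 0.001]
wrist_force: [-0.2, 0.3, 5.3]
finger_gap: 0.414
```

Emit:
drive_tool(rows=[[0,0,0,0,0,-0.8,3],[0,0,0,0,0,-2,3],[0,0,0,0,0,-3,3],[0,0,0,0,0,-3,3],[0,0,0,-1.5,-1,-2.2,3],[0,0,0,-3,-2,0,3],[0,0,0,-3.5,-2,0,3],[0,0,0,-3.5,-0.8,0,3],[0,0,0,-2,0,0,3],[0,0,0,-0.9,0,0,3],[0,0,0,0,0,0,3],[0,0,0,0,0,0,3],[0,0,0,0,0,0,3]])

```text
clock: 30.72
tool_pos: [0.4663, -0.3005, 0.1243]
orientation: [-2.275, -2.165, -0.0]
wrist_force: [-0.8, 0.3, -2.4]
finger_gap: 0.413
```

```bash
python3 - <<'E'
from h import *
st(); C,im=snap("wrist"); cv2.imwrite("pics/w13.png",im[:,:,::-1])
o=status.get_obs(); R=Ro.from_rotvec(o["orientation"]).as_matrix()
d=R.T@(np.array([.4713,-.3033,.03])-o["tool_pos"]); print("delta tool cm",np.round(d*100,2))
g=cv2.cvtColor(im,cv2.COLOR_RGB2GRAY)
for r in trace("head_center","wrist")[:1]: print(r["conf"],np.round(r["box"]),rect(C,r["region"],float(o["tool_pos"][2]-.0155+.046)), o["tool_pos"])
for r in trace("dock","wrist")[:1]: print(r["conf"],np.round(r["box"]),rect(C,r["region"],.012))
E
```

```text
t 30.72 p [ 0.4663 -0.3005  0.1243] F [-0.8  0.3 -2.4] gap 0.413
[[0.05, 0.999, -0.001], [0.999, -0.05, 0.001], [0.001, -0.001, -1.0]] [-0.78  0.48  1.55  0.    1.11 -0.73]
delta tool cm [-0.26  0.52  9.44]
0.7 [276. 194. 363. 340.] [ 465.8 -290.8   70.4   36.3   87.2] [ 0.46630763 -0.3005503   0.12440051]
0.92 [263. 126. 386. 251.] [ 470.8 -300.8  109.6   99.3   87.1]
```

Emit:
drive_tool(rows=[[0,0,0,-0.33,0.52,0,3],[0,0,0,0,0,2,3],[0,0,0,0,0,2,3],[0,0,0,0,0,1,3],[0,0,0,0,0,0,3],[0,0,0,0,0,0,3],[0,0,0,0,0,0,3]])

```text
clock: 31.45
tool_pos: [0.4716, -0.306, 0.0756]
orientation: [2.276, 2.163, 0.0]
wrist_force: [-0.4, 0.2, -2.9]
finger_gap: 0.414
```

Emit:
drive_tool(rows=[[0,0,0,0,0,0.5,3],[0,0,0,0,0,0.5,3],[0,0,0,0,0,0.5,3],[0,0,0,0,0,0,3]])

```text
clock: 31.78
tool_pos: [0.4706, -0.3052, 0.0584]
orientation: [-2.276, -2.163, 0.0]
wrist_force: [-0.6, 0.3, -2.8]
finger_gap: 0.415
```

Emit:
drive_tool(rows=[[0,0,0,0.1,0.05,0.5,3],[0,0,0,0,0,0.5,3],[0,0,0,0,0,0.5,3],[0,0,0,0,0,0.5,3],[0,0,0,0,0,0.4,3],[0,0,0,0,0,0,3]])

```text
clock: 32.28
tool_pos: [0.4712, -0.3042, 0.0345]
orientation: [-2.276, -2.163, 0.0]
wrist_force: [0.2, 0.4, -2.7]
finger_gap: 0.417
```

Emit:
drive_tool(rows=[[0,0,0,0,0,0.3,3],[0,0,0,0,0,0.25,3],[0,0,0,0,0,0.2,3],[0,0,0,0,0,0.1,3],[0,0,0,0,0,0,3],[0,0,0,0,0,0,3]])

```text
clock: 32.78
tool_pos: [0.4716, -0.3046, 0.0272]
orientation: [2.277, 2.164, -0.0]
wrist_force: [-0.8, 0.7, 0.0]
finger_gap: 0.414
```

The wrist force went from -2.7 to 0 N at exactly the expected height, so the head is seated. A tiny press, then release and rise.

Emit:
drive_tool(rows=[[0,0,0,0,0,0.1,3],[0,0,0,0,0,0,3],[0,0,0,0,0,0,5],[0,0,0,0,0,0,5.5],[0,0,0,0,0,0,5.5],[0,0,0,0,0,0,5.5],[0,0,0,0,0,-1,5.5],[0,0,0,0,0,-3,5.5],[0,0,0,0,0,-4,5.5],[0,0,0,0,0,-4,5.5],[0,0,0,0,0,-4,5.5],[0,0,0,3,0,-2,5.5],[0,0,0,2,0,0,5.5],[0,0,0,0,0,0,5.5],[0,0,0,0,0,0,5.5],[0,0,0,0,0,0,5.5]])

```text
clock: 34.12
tool_pos: [0.474, -0.255, 0.206]
orientation: [-2.277, -2.164, 0.0]
wrist_force: [-0.2, -0.6, -0.2]
finger_gap: 0.641
```

```bash
python3 - <<'E'
from h import *
st(); C,im=snap("wrist"); cv2.imwrite("pics/w14.png",im[:,:,::-1])
for l,z in [("head_center",.058),("head_center",.046),("dock",.012)]:
    for r in trace(l,"wrist")[:2]: print(l,z,round(r["conf"],2),np.round(r["box"]),rect(C,r["region"],z))
C,im=snap("top"); cv2.imwrite("pics/t14.png",im[:,:,::-1])
for l,z in [("head_center",.058),("dock",.012),("lid",.017),("pin_grip",.012),("tray",.022),("hasp",.1),("tin",.022),("bottle",.1),("mouse",.03),("screwdriver",.01)]:
    for r in trace(l,"top")[:3]: print(l,z,round(r["conf"],2),np.round(r["box"]),rect(C,r["region"],z))
E
```

```text
t 34.12 p [ 0.474 -0.255  0.206] F [-0.2 -0.6 -0.2] gap 0.641
[[0.051, 0.999, -0.0], [0.999, -0.051, -0.0], [-0.0, -0.0, -1.0]] [-0.71  0.36  1.5  -0.    1.28 -0.66]
head_center 0.058 0.69 [300. 193. 335. 245.] [ 470.9 -299.6   59.5   35.7   87.7]
head_center 0.046 0.69 [300. 193. 335. 245.] [ 470.7 -304.9   62.    37.2   87.7]
dock 0.012 0.95 [273. 158. 361. 257.] [ 470.7 -304.2  119.4   99.5   87. ]
head_center 0.058 0.75 [288. 112. 301. 139.] [764.2  33.2  52.2  89.1  89.8]
lid 0.017 0.95 [442. 153. 502. 212.] [ 580.3 -536.3  135.7  161.3   40. ]
lid 0.017 0.74 [177. 198. 228. 246.] [457.9 343.6 135.1 162.2   2.9]
lid 0.017 0.7 [375. 257. 427. 304.] [ 270.1 -287.5  137.2  162.7    1.2]
pin_grip 0.012 0.39 [219. 172. 218. 182.] [607.4 290.   20.6   6.6   1.9]
tray 0.022 0.81 [144. 134. 182. 174.] [693.7 473.8 125.4 105.1  20. ]
tray 0.022 0.67 [203. 156. 235. 193.] [620.  291.  125.8 106.1   4.6]
hasp 0.1 0.49 [319. 200. 330. 227.] [457.4 -59.6  30.1  45.7  89.1]
tin 0.022 0.48 [246. 194. 253. 205.] [535.7 186.1  29.9  29.3   0.9]
bottle 0.1 0.9 [288. 112. 303. 141.] [748.8  29.4  53.7  86.2  89.8]
mouse 0.03 0.76 [320. 119. 342. 148.] [761.  -83.7 100.3  59.5   7.1]
mouse 0.03 0.28 [279. 162. 329. 227.] [555.1  -2.  230.1 159.8   2.2]
mouse 0.03 0.23 [177. 202. 224. 250.] [456.1 339.9 133.6 160.7   3. ]
```

```bash
python3 -c "
from rig import job; print(job.close_job())"
```

```text
the job is handed in; nothing more can be done
None
```

The whole sequence was carried out in the order asked and handed in at 34 s, with no verdict reported.

- **Pin:** It is out of the staple and lies flat in the dark steel tray, as seen in the wrist view.
- **Hasp:** It is swung right back to the front and stayed there.
- **Lid:** It lies handle up on the mat. It measured (0.4586, 0.3465), with the mat's centre at (0.4584, 0.3456).
- **Scan head:** I stood it upright on the bench at (0.535, -0.160), clear of the screwdriver tip, released it, and regripped it by its broad sides. It went down into the dock without side force. At the expected seated height the wrist stopped carrying its weight, with the tool at z 0.0272 against 0.0271 expected.

**Last checks:**
- After release the head measured (0.471, -0.300) in the dock, about 2 mm in y from the dock centre I had measured earlier. The head outline came out 59.5 mm long instead of 56, so it probably included part of a side face.
- The tin measured exactly where it was at the start. The bottle and mouse were detected behind the case, but I had no starting positions to compare them with. The screwdriver was not detected in the last top picture.
- The final wrist picture could not be viewed because the limit of 12 was reached, so the end state of the dock rests on measurements and force only.

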